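# Clamp a jar on a shaker platform with a quarter-turn retaining post

## Task

Secure the white jar on the shaker: take the loose retaining post from its holder, pass its T-foot down, without forcing it, through the platform slot in front of the jar, and slide the post along the slot to push the jar gently home against the two posts behind it. Then press the post down against its spring, turn it a quarter turn so that its foot grips under the platform, and let go; leave it upright and clamped, the jar snug between the posts so that it cannot rattle, without disturbing the things around.

Things in the scene. Friction and masses are not known exactly. Their poses are not given: they have to be found in the camera images.
- shaker: laboratory shaker, fixed: white housing, 115 mm high to the top of its slotted aluminium platform (260 x by 320 y mm). Origin under its middle; x runs along the slots, away from the front knobs. Platform 8 mm thick, 24 mm free below it, seven open slots along x, 10 mm wide, 230 mm long, centred on x = 0, at y = -120 to 120 mm in steps of 40.
- bay: the jar's place, on the left or right half of the platform. Origin on the platform top, between two rubber strips; x axis along the slots, the loose post's slot under y = 0. Behind the jar, posts with 34 mm rubber bumpers (82 mm high) are clamped at y = +-40 mm by hand: nominally at x = 53.8 mm, so that the jar touches both at x = 0, but up to 8 mm nearer or farther. They give 1 mm per 5 N.
- slot (a point): point on the platform top, in the middle of the 10 mm slot in front of the jar, where the loose post can be lowered in with room to the jar: 100 mm in front (-x) of the bay's origin, 35 mm from the slot's near end. The post's axis ends nominally 67 mm in front of the bay's origin, as the rear posts allow. Axes as the bay's.
- jar: squat white ointment jar with a grey lid of the same diameter, loose, 100 mm diameter, 42 mm high, 0.25 to 0.5 kg. Origin under its centre. It starts on the platform 12 to 18 mm in front (-x) of the bay's origin, clear of the rear posts, and up to 3 mm to a side.
- post: loose retaining post, 0.15 kg, upright in the holder, z up. Origin on its axis at the underside of the relaxed bumper. Black wing knob 40 (x) by 12 (y) mm, z = 54 to 86 mm, gripped across the 12 mm. Round bumper 34 mm diameter, z = 0 to 40 mm, sprung and free to roll on the shaft. Steel T-foot 24 (x) by 8 (y) mm, z = -10 to -4 mm, in line with the wing, on an 8 mm neck.
- wing (a point): middle of the post's wing knob, where it is gripped, 74 mm above the post's origin; axes as the post's.
- bumper (a joint): how far the bumper is pushed up the post's shaft, m: 0 relaxed, 0.009 at its stop. Spring: 6 N at first, 10 N at 4 mm, 15 N at the stop. With the relaxed bumper on the platform the T-foot is still within the slot's depth; it can be turned once pressed over 4 mm further down. Turned and released, the spring holds it at 0.004.
- holder: grey plastic accessory holder, fixed, 60 (x) by 120 (y) by 30 mm high, origin under its centre, two round holes 28 mm wide, 22 mm deep, at y = -30 mm (the loose post stands in it, bumper on the rim) and y = +30 mm (empty). Near the right or left edge of the work area.
- bay_done: the platform's other place, finished and fixed: an amber jar 70 mm in diameter and 70 mm high held by three clamped posts, their wings across the slots. Origin under the jar's centre on the platform top.
- mortar: bystander: white mortar with its pestle, 100 mm wide, 85 mm high, origin under its centre; near the edge of the work area opposite the holder.
- flask: bystander: small amber bottle, 40 mm diameter, 75 mm high, origin under its centre; left of the shaker.
- spatula: bystander: steel spatula 190 mm long lying right of the shaker, origin under it.
Mind the look-alikes: they are no part of the job. There is more than one size of the jar; the job needs the largest.

How it is judged:
On the way, in this order (a step that is already met when the one before it is completed fails the run):
1. the post's T-foot is in the slot in front of the jar, the post upright, its wing along the slot (z of post in the frame of bay between -0.012 and 0.004 m and y of post in the frame of bay between -0.004 and 0.004 m and x of post in the frame of bay below -0.055 m and angle between the x axis of post and the x axis of bay, either way round below 0.2 rad and angle between post's own z axis and vertical below 0.15 rad), for 0.1 s.
2. the post, still in the slot, has pushed the jar home: the jar bears on the rear posts with more than 1.5 N, no gap over 1.5 mm between post and jar (horizontal distance between post and jar below 0.0685 m and contact force between jar and bay above 1.5 N and y of jar in the frame of bay between -0.005 and 0.005 m and z of post in the frame of bay below 0.004 m), for 0.1 s.
At the end, for the whole second after the job is handed in: Jar upright, within 5 mm of the slot's line, bearing on the rear posts with over 0.5 N, gap to the front post under 1.5 mm; post in the slot, upright within 4 degrees, wing within 15 degrees of square to the slot, foot under the platform, spring over 2.5 mm compressed; at rest (horizontal distance between post and jar below 0.0685 m and contact force between jar and bay above 0.5 N and y of jar in the frame of bay between -0.005 and 0.005 m and angle between jar's own z axis and vertical below 0.05 rad and y of post in the frame of bay between -0.004 and 0.004 m and x of post in the frame of bay below -0.055 m and z of post in the frame of bay between -0.007 and -0.002 m and angle between the x axis of post and the x axis of bay, either way round above 1.3 rad and value of joint bumper above 0.0025 m and angle between post's own z axis and vertical below 0.07 rad and linear speed of each of post, jar below 0.01 m/s); the robot touches nothing.
It fails at once if the jar is squeezed by the post with more than 18 N (contact force between post and jar above 18 N).
It fails at once if the post is forced against the shaker with more than 30 N before it is turned (contact force between post and shaker above 30 N and angle between the x axis of post and the x axis of bay, either way round below 1.2 rad).
It fails at once if the jar is tipped (angle between jar's own z axis and vertical above 0.15 rad).
It fails at once if a bystander is moved more than 20 mm (distance of any of mortar, flask, spatula from where it was at the start of the episode above 0.02 m).
It also fails if it takes over 72 s, if anything falls off the work surface, if the arm or the gripper's body presses on something with over 40 N, if the wrist force passes 120 N, or if a joint passes its speed limit or range.

## Robot

A 6-joint arm with a two-finger parallel gripper is mounted at the origin on the work surface. World frame = base frame: x ahead of the robot, y to its left, z up, the work surface at z = 0. Lengths are in m, angles in rad, forces in N, time in s.
With the tool pointing down it reaches from about 0.35 to 0.775 m from the base axis. Payload 5.5 kg.
Tool frame: the origin (TCP) lies at the very end of the fingers, on their centre line; the grasp point (between the pads) lies 19 mm behind it (env.grasp_offset is the distance from the TCP to the grasp point, in m); z points along the fingers, y is the direction in which the jaws open and shut (so a half turn about z gives the same grasp; the last joint's range is limited). The gripper opens to 85 mm and grips with 20 to 120 N. Pads are 22 mm wide; open, the fingers measure 114 mm over their backs; the gripper's body (76 mm by 85 mm) begins 54 mm behind the grasp point. The pads swing forward as they close: fully open they stand 13 mm farther back than shut.
Start: joints at [0.99, 0.313, 0.046, 1.304, 0, 1.431], TCP at [0.245, 0.52, 0.231] pointing down, gripper open.
Joint ranges: [-2.76, 2.76], [-0.86, 1.69], [-1.03, 1.26], [-2.2, 2.34], [-1.47, 1.5], [-3.14, 3.14]. Speed limits (rad/s): [2.57, 2.57, 3.14, 3.14, 3.14, 3.14].

## Interface

Orientations are given as a 3x3 rotation matrix whose columns are the frame's x, y, z axes.
In Python, from plant import status, viewer, env gives the robot as it stands. The module is installed in compiled form; this text tells all that it offers.
- The arm moves only by the tool jog_arm, never from a script. Its argument "steps" is a list of rows, each a list of 5 numbers: the opening, from -1 (shut) to 1 (fully open), then the shift along the tool's x, y, z in cm, then the turn about the tool's z in degrees. In form: [[claw, tx, ty, tz, yaw], ...]. A call has 1 to 20 rows; each row is the pose to reach, as a shift and turn from the pose commanded when the call began, along the tool's axes at that moment; what a row does not reach only later rows make up. A row lasts 1/10 s, in which the tool goes at most 50 mm and 8.59 degrees, less where a joint would pass 70% of its speed; a pose out of reach is approached as far as the arm can. A call with a gripper value outside its range is refused whole. The fingers move at their own pace and stop on an object; "newtons" is the grip in N (left out, the last holds). Time passes only in rows, so rows that repeat a pose let the fingers close. It gives the time, the measured TCP pose, the force and the opening at its end, in the units of the state.
- status.state(): the state, without advancing time (a new reading comes with each control period).
- viewer.grab_frame(name): name is "scene" or "top" or "wrist"; returns a dict with "frame" (480x640x3 uint8, red, green, blue), "vertical_fov" (degrees; the focal length in pixels is half the picture's height over the tangent of half this angle, whatever the lens; pixels are square), "cx", "cy" (the principal point, pixels), "pose" (4x4, takes a point from camera to world coordinates); the wrist camera has in their place "tool_from_camera" (4x4, takes a point from camera to tool coordinates, whose origin is the TCP and whose axes are the flange's). Camera axes: x right, y up, looking along -z (the intrinsics and any distortion apply to the point x, -y, -z); pixel columns grow to the right and rows downward; lengths in m; the calibration is good to about 2 mm. A picture is of the moment at which its call begins: read the wrist's pose just before it. There is no depth.
- env.finish_job(): hands the job in, once; it reports no verdict.
The state is a dict: "time_s": time; "joints": joint angles; "dq": joint speeds; "effort": joint torques, N m; "position": TCP position; "ee_rot": TCP orientation; "contact_force": force on the tool from outside, world axes, zero at the start; "wrist_torque": the same for the moment, N m; "width": finger opening in m.
Only numpy, scipy, OpenCV 4.12 (cv2) and the standard library are available. Lean on these libraries where they do the work, as an engineer would, in place of code of your own. Each camera call takes 0.05 s, during which the arm holds its last target. There are 200 camera calls.

## Working session

There is one attempt and no reset: what is moved stays moved. The work goes in short steps, Python scripts to look and compute and a tool call to move; the robot and the scene stay as the last step left them, time stands still between calls to the robot, and variables do not carry over. Pictures are saved under pics/ and viewed, about 8 in all and at most 12, crops included, and the job is handed in when it is done.

Besides the shell and the picture viewer there is one more tool, called after "Call:" as name(argument=value, ...), one argument or row to a line, values as JSON. jog_arm: Moves the arm, as the interface text tells. Its arguments: {"type":"object","properties":{"steps":{"type":"array","items":{"type":"array","items":{"type":"number"}}},"newtons":{"type":"number"}},"required":["steps"]}

```bash
mkdir -p pics
cat > h.py <<'E'
import numpy as np, cv2, pickle
from plant import status, viewer, env
def grab(n,save=None):
    s=status.state(); f=viewer.grab_frame(n)
    if n=="wrist":
        T=np.eye(4);T[:3,:3]=np.array(s["ee_rot"]);T[:3,3]=s["position"]
        f["pose"]=T@np.array(f["tool_from_camera"])
    if save: cv2.imwrite(save,cv2.cvtColor(f["frame"],cv2.COLOR_RGB2BGR)); pickle.dump(f,open(save[:-3]+'pkl','wb'))
    return f
def K(f):
    fl=240/np.tan(np.radians(f["vertical_fov"])/2); return fl,f["cx"],f["cy"]
def ray(f,u,v):
    fl,cx,cy=K(f);P=np.array(f["pose"])
    if f.get("dist") is not None: pass
    d=P[:3,:3]@np.array([(u-cx)/fl,-(v-cy)/fl,-1]);return P[:3,3],d
def onz(f,u,v,z):
    o,d=ray(f,u,v);return o+d*(z-o[2])/d[2]
def proj(f,p):
    fl,cx,cy=K(f);P=np.array(f["pose"]);c=P[:3,:3].T@(np.array(p)-P[:3,3]);return cx+fl*c[0]/-c[2],cy-fl*c[1]/-c[2]
E
python3 - <<'E'
from h import *
for n in("scene","top"):
    f=grab(n,f"pics/{n}0.png"); print(n,{k:v for k,v in f.items() if k!="frame"})
s=status.state();print(s)
print(env.grasp_offset)
E
```

```text
scene {'vertical_fov': 44.417003749879235, 'cx': 325.2167628633903, 'cy': 234.96026406807678, 'pose': array([[ 0.50510862, -0.66712601,  0.54754741,  1.12729756],
       [ 0.86287827,  0.40322585, -0.30471298, -0.32817175],
       [-0.01750332,  0.62637992,  0.77932139,  0.92968248],
       [ 0.        ,  0.        ,  0.        ,  1.        ]])}
top {'vertical_fov': 56.535503100873086, 'cx': 326.8977487868127, 'cy': 241.0901364397943, 'pose': array([[ 0.02196619,  0.99619937, -0.08428705,  0.46171416],
       [-0.99957345,  0.0235069 ,  0.01733049, -0.0171398 ],
       [ 0.01924595,  0.08387041,  0.99629079,  0.92223174],
       [ 0.        ,  0.        ,  0.        ,  1.        ]])}
{'time_s': 0.1, 'joints': array([ 9.90450299e-01,  3.13926623e-01,  4.51152598e-02,  1.30360326e+00,
       -2.90896886e-05,  1.43122383e+00]), 'dq': array([ 0.00015186, -0.00272298,  0.00158531,  0.00062392, -0.00091324,
       -0.00191748]), 'effort': array([ 2.77123225e-03, -4.81726348e+01,  2.99243867e+01,  1.27396433e-02,
       -1.41682772e-04, -2.62553107e-05]), 'position': array([0.24507265, 0.51966436, 0.23050656]), 'ee_rot': array([[-9.04421841e-01,  4.26638476e-01, -8.63004045e-04],
       [ 4.26639304e-01,  9.04420826e-01, -1.36928392e-03],
       [ 1.96329626e-04, -1.60660173e-03, -9.99998690e-01]]), 'contact_force': array([ 0.34250262, -0.00769822, -0.26287783]), 'wrist_torque': array([0.00874722, 0.01889482, 0.01232362]), 'width': 0.08538683185409889}
0.0187
```

View pics/top0.png

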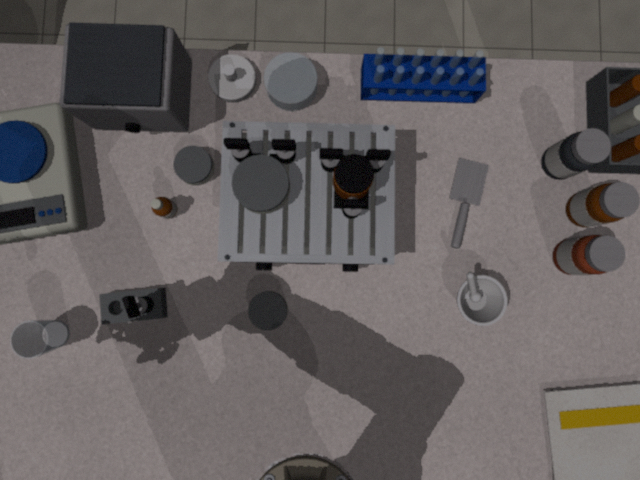

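View pics/scene0.png

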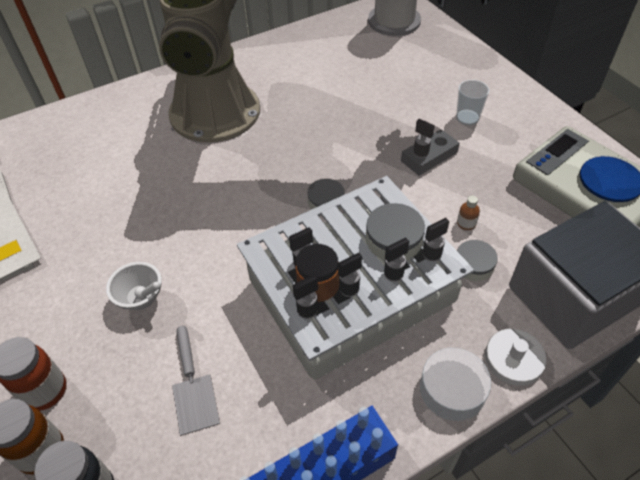

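The jar is the 100 mm one on the platform at top (262,183). The look-alikes are the lidded discs at (193,165) and (268,310) and the dish at (290,80): smaller and/or off the platform. The post is in the holder at (135,305). I'll enlarge both areas to confirm.

Run:
```python
from h import *
t=cv2.imread("pics/top0.png");s=cv2.imread("pics/scene0.png")
a=cv2.resize(t[110:275,210:400],(460,400),interpolation=cv2.INTER_CUBIC)
b=cv2.resize(t[275:335,90:180],(340,227),interpolation=cv2.INTER_CUBIC)
c=cv2.resize(s[110:180,390:470],(340,298),interpolation=cv2.INTER_CUBIC)
o=np.zeros((530,800,3),np.uint8);o[:400,:460]=a;o[:227,460:]=b;o[230:528,460:]=c
cv2.imwrite("pics/c1.png",o)
f=pickle.load(open("pics/top0.pkl","rb"))
for u,v,z in[(232,125,.115),(386,128,.115),(227,257,.115),(386,260,.115),(262,183,.157),(131,308,.112),(133,304,.03),(0,335,.23)]:print(u,v,onz(f,u,v,z).round(4))
```

```text
232 125 [0.7411 0.1489 0.115 ]
386 128 [ 0.7436 -0.1365  0.115 ]
227 257 [0.497  0.1482 0.115 ]
386 260 [ 0.4981 -0.1391  0.115 ]
262 183 [0.6249 0.0844 0.157 ]
131 308 [0.4022 0.3157 0.112 ]
133 304 [0.4041 0.3459 0.03  ]
0 335 [0.3665 0.4608 0.23  ]
```

View pics/c1.png

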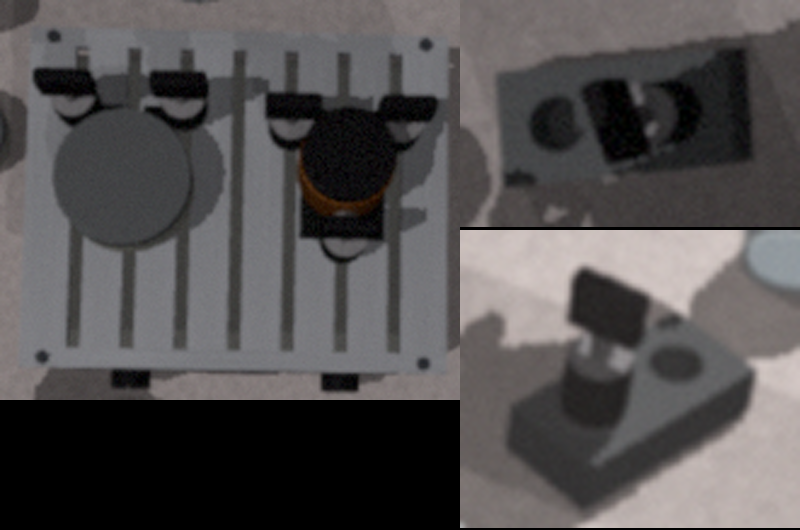

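The crops confirm it: the jar on the platform in front of two rear posts, in the left half with the second slot from the left as the bay's slot. The post's wing is turned about 20° from x. I'll hover above the post next.

Call:
jog_arm(
  steps=[
    [1,-22.9,-11.7,0,-46],
    [1,-22.9,-11.7,0,-46],
    [1,-22.9,-11.7,0,-46],
    [1,-22.9,-11.7,0,-46],
    [1,-22.9,-11.7,0,-46],
    [1,-22.9,-11.7,0,-46],
    [1,-22.9,-11.7,0,-46],
    [1,-22.9,-11.7,0,-46],
    [1,-22.9,-11.7,0,-46],
  ],
  newtons=40,
)

```text
time_s: 1.0
position: [0.4019, 0.317, 0.2311]
ee_rot: [[-0.935, -0.354, -0.001], [-0.354, 0.935, 0.0], [0.001, 0.0, -1.0]]
contact_force: [0.2, 0.2, -0.6]
width: 0.0854
```

Run:
```python
from h import *
f=grab("wrist","pics/w1.png");print(K(f),f["pose"].round(3),f["tool_from_camera"].round(3))
print(status.state()["ee_rot"].round(3))
```

```text
(np.float64(409.09357234657637), 324.2655324175048, 232.81540038837616) [[-0.353 -0.885 -0.304  0.323]
 [ 0.935 -0.334 -0.115  0.288]
 [ 0.    -0.326  0.946  0.374]
 [ 0.     0.     0.     1.   ]] [[-0.001  0.945  0.326  0.084]
 [ 1.     0.001 -0.     0.001]
 [-0.     0.326 -0.945 -0.142]
 [ 0.     0.     0.     1.   ]]
[[-0.935 -0.355 -0.   ]
 [-0.355  0.935  0.   ]
 [ 0.     0.    -1.   ]]
```

View pics/w1.png

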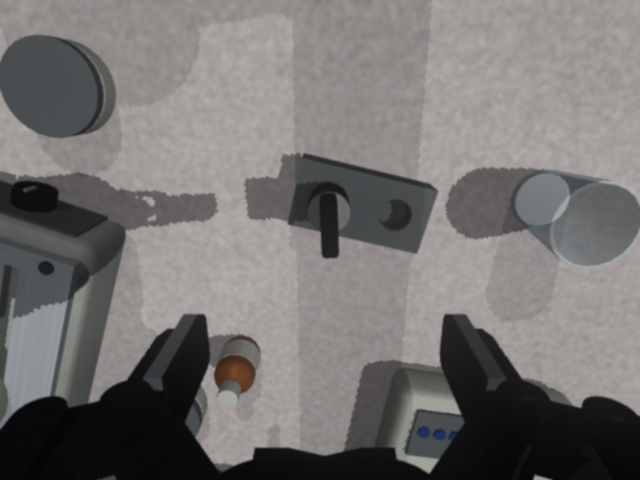

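Run:
```python
from h import *
f=pickle.load(open("pics/w1.pkl","rb"));g=cv2.cvtColor(f["frame"],cv2.COLOR_RGB2GRAY)
for v in range(180,264,4): print(v,' '.join('%3d'%x for x in g[v,300:360:2]))
```

```text
180  74  74  75  74  73  74  73  70  71  73  72  70  70  69  70  71  71  72  74  72  73  73  73  73  73  73  73  73  73  74
184  56  50  51  49  46  46  46  45  44  38  32  30  27  26  25  26  28  28  36  58  71  72  72  73  73  73  73  73  73  73
188  47  46  47  45  45  46  44  35  27  25  26  26  26  25  26  25  26  26  25  25  27  41  67  72  72  72  72  72  72  73
192  47  47  46  45  45  41  29  27  27  28  33  38  43  47  49  47  48  51  48  32  26  26  31  63  72  71  73  73  72  72
196  47  46  46  45  43  29  28  38  52  55  37  24  24  25  25  25  25  27  71 107 100  68  31  32  65  71  72  72  72  72
200  46  46  45  45  36  33  55  59  58  56  31  25  25  24  25  24  24  25  52 103 107 105  98  66  47  71  72  72  72  72
204  46  46  45  44  38  56  60  60  59  53  30  26  27  27  26  26  26  26  40  99 107 104 103 105  78  67  72  72  72  72
208  47  47  46  44  52  60  59  60  58  53  30  28  28  27  29  28  29  28  35  97 107 105 102 105 105  72  70  72  72  72
212  46  46  45  47  59  60  60  60  59  57  33  27  28  29  27  29  29  28  35  95 107 105 102 105 107  86 
[... 803 characters left out ...]
 118  35  32  33  33  32  32  33  33  87 143 146 144 143 144 144 140 133 123 111
244 143 145 147 148 149 148 145 145 147 147 125  42  33  33  33  33  32  33  33  87 144 144 143 145 146 147 146 144 144 149
248 146 145 146 147 147 149 148 149 149 151 131  45  33  33  35  34  34  34  34  71 140 144 142 141 143 146 145 143 145 149
252 144 144 145 146 145 145 146 144 141 142 127  52  34  35  34  35  35  35  34  71 137 142 144 147 148 145 143 144 140 138
256 144 145 147 150 151 151 152 149 146 144 143 105  41  36  36  37  37  39  52 107 140 140 138 137 139 144 147 145 141 139
260 147 146 145 144 144 145 147 146 144 145 146 147 148 146 147 148 144 140 141 142 144 143 142 141 141 142 142 142 141 141
```

Run:
```python
from h import *
f=pickle.load(open("pics/w1.pkl","rb"))
R=status.state()["ee_rot"];p=status.state()["position"]
for u,v,z in[(328,203.5,.116),(330.3,256.5,.116),(321,245,.116),(338.5,245,.116),(320,205,.116),(336.5,205,.116),(328,195.5,.084),(320,196,.084),(336,196,.084)]:
    q=onz(f,u,v,z);print(u,v,q.round(4),"tool",(R.T@(q-p)).round(4))
# bumper top circle z=.07 edges at v=212: 307..350 ; top v190 
for v,a,b in[(204,308,349),(212,307,351)]:
    print(onz(f,a,v,.07).round(4),onz(f,b,v,.07).round(4))
```

```text
328 203.5 [0.3861 0.3143 0.116 ] tool [0.0157 0.0028 0.1152]
330.3 256.5 [0.4202 0.329  0.116 ] tool [-0.0215  0.0044  0.1152]
321 245 [0.4147 0.3202 0.116 ] tool [-0.0131 -0.0019  0.1152]
338.5 245 [0.4105 0.3312 0.116 ] tool [-0.0131  0.0099  0.1152]
320 205 [0.3888 0.3098 0.116 ] tool [ 0.0147 -0.0024  0.1152]
336.5 205 [0.385  0.3199 0.116 ] tool [0.0147 0.0083 0.1152]
328 195.5 [0.3883 0.3155 0.084 ] tool [0.0132 0.0031 0.1472]
320 196 [0.3907 0.3102 0.084 ] tool [ 0.0128 -0.0028  0.1472]
336 196 [0.3866 0.3211 0.084 ] tool [0.0128 0.0089 0.1472]
[0.4031 0.3049 0.07  ] [0.392  0.3343 0.07  ]
[0.4094 0.3063 0.07  ] [0.3974 0.3381 0.07  ]
```

Call:
jog_arm(
  steps=[
    [0.2,-0.45,0.38,4,-2],
    [0.2,-0.45,0.38,8,-2],
    [0.2,-0.45,0.38,10,-2],
    [0.2,-0.45,0.38,12,-2],
    [0.2,-0.45,0.38,13.5,-2],
    [0.2,-0.45,0.38,14.6,-2],
    [0.2,-0.45,0.38,14.6,-2],
    [0.2,-0.45,0.38,14.6,-2],
    [-1,-0.45,0.38,14.6,-2],
    [-1,-0.45,0.38,14.6,-2],
    [-1,-0.45,0.38,14.6,-2],
    [-1,-0.45,0.38,14.6,-2],
    [-1,-0.45,0.38,14.6,-2],
    [-1,-0.45,0.38,14.6,-2],
    [-1,-0.45,0.38,14.6,-2],
    [-1,-0.45,0.38,14.6,-2],
  ],
  newtons=60,
)

```text
time_s: 2.65
position: [0.406, 0.322, 0.086]
ee_rot: [[-0.922, -0.387, 0.001], [-0.387, 0.922, 0.001], [-0.002, 0.0, -1.0]]
contact_force: [-1.8, 0.0, 4.5]
width: 0.0106
```

Call:
jog_arm(
  steps=[
    [-1,0,0,-1,0],
    [-1,0,0,-3,0],
    [-1,0,0,-6,0],
    [-1,0,0,-9,0],
    [-1,0,0,-12.4,0],
    [-1,-0.3,-2.7,-12.4,3],
    [-1,-0.6,-5.4,-12.4,6],
    [-1,-1,-8.1,-12.4,9],
    [-1,-1.3,-10.8,-12.4,12],
    [-1,-1.6,-13.5,-12.4,15],
    [-1,-2,-16.2,-12.4,18],
    [-1,-2.3,-19,-12.4,20],
    [-1,-2.6,-22,-12.4,22.4],
    [-1,-2.9,-25,-12.4,22.4],
    [-1,-3.2,-27,-12.4,22.4],
    [-1,-3.2,-27,-12.4,22.4],
    [-1,-3.2,-27,-12.4,22.4],
  ],
)

```text
time_s: 4.35
position: [0.5388, 0.0848, 0.209]
ee_rot: [[-1.0, -0.005, -0.001], [-0.005, 1.0, 0.0], [0.001, 0.0, -1.0]]
contact_force: [-0.9, -0.6, -1.1]
width: 0.0113
```

Run:
```python
from h import *
f=grab("wrist","pics/w2.png");grab("top","pics/top2.png");s=status.state();print(s["position"],s["ee_rot"],s["width"])
```

```text
[0.53852402 0.08568475 0.20917717] [[-9.99977299e-01 -6.65312949e-03 -1.06600110e-03]
 [-6.65347134e-03  9.99977815e-01  3.17464069e-04]
 [ 1.06386532e-03  3.24549470e-04 -9.99999381e-01]] 0.011542960104764697
```

View pics/w2.png

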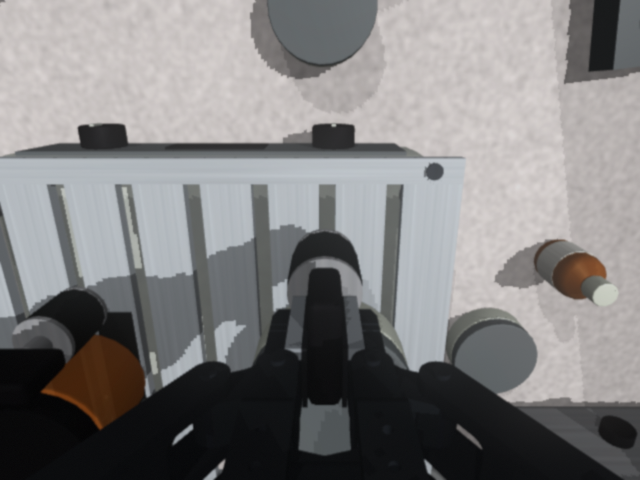

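Run:
```python
from h import *
f=pickle.load(open("pics/w2.pkl","rb"));g=cv2.cvtColor(f["frame"],cv2.COLOR_RGB2GRAY)
for v in (178,182,186,190,195,205,215,225,260,275,285,300,320,340,360,380): print(v,' '.join('%3d'%x for x in g[v,282:366:2]))
R=np.array([[-0.99998,-.00665,-.001],[-.00665,.99998,0],[.001,0,-1]]);p=np.array([.53852,.08568,.20918])
def edges(v,a,b,pol):
    r=cv2.GaussianBlur(g,(3,3),0)[v,a:b].astype(float);d=np.diff(r)*pol;i=d.argmax();w=d[max(i-2,0):i+3].clip(0);return a+.5+max(i-2,0)+(w*np.arange(len(w))).sum()/w.sum()
for v in range(190,230,4):
    l=edges(v,310,327,-1);r=edges(v,327,345,1);a=onz(f,l,v,.115);b=onz(f,r,v,.115);m=(a+b)/2
    print(v,round(l,1),round(r,1),m.round(4),(b-a)[1].round(4),"tool",(R.T@(m-p)).round(4))
```

```text
178 186 186 187 186 187 187 187 187 188 187 187 188 188 188 187 188 188 188 189 189 188 188 189 189 189 189 189 189 189 189 190 190 190 191 190 189 189 189 190 189 190 190
182 181 181 181 181 182 182 182 182 183 183 183 183 183 184 183 183 184 184 184 183 184 185 184 184 185 184 184 185 185 185 186 185 185 186 186 187 187 186 186 187 187 187
186 186 187 185 185 186 188 187 183 185 186 186 189 187 189 190 188 187 188 169 119 118 119 119 118 118 118 120 174 185 186 190 190 187 187 188 188 186 186 188 190 189 185
190 187 186 186 185 185 187 187 183 185 186 186 189 186 188 190 188 187 187 168 119 118 118 119 119 117 118 124 175 185 185 190 190 188 187 187 188 187 187 187 189 188 185
195 186 186 186 185 185 187 187 183 184 185 186 189 185 188 190 188 187 187 164 117 117 118 110 111 116 118 125 176 186 185 190 190 188 186 187 188 187 186 187 189 187 184
205 186 186 186 184 185 186 187 183 183 185 185 187 185 186 189 188 187 187 161  99 100 100 100 101 101 101 109 175 185 184 190 190 188 187 187 187 185 186 187 188 186 183
215 185 185 186 182 185 185 186 182 182 185 185 187 184 184 189 187 
[... 1683 characters left out ...]
0.115 ] 0.0099 tool [0.0295 0.0012 0.0942]
194 318.3 335.2 [0.5113 0.0867 0.115 ] 0.01 tool [0.0271 0.0012 0.0942]
198 318.4 334.9 [0.5137 0.0866 0.115 ] 0.0098 tool [0.0247 0.0011 0.0942]
202 318.4 335.1 [0.5162 0.0867 0.115 ] 0.01 tool [0.0222 0.0012 0.0942]
206 318.4 335.2 [0.5186 0.0867 0.115 ] 0.01 tool [0.0198 0.0012 0.0942]
210 318.4 335.1 [0.5211 0.0868 0.115 ] 0.0101 tool [0.0173 0.0012 0.0942]
214 318.4 335.1 [0.5236 0.0868 0.115 ] 0.0101 tool [0.0148 0.0012 0.0942]
218 318.4 334.8 [0.5261 0.0867 0.115 ] 0.0099 tool [0.0123 0.0011 0.0942]
222 318.4 334.7 [0.5287 0.0867 0.115 ] 0.0099 tool [0.0097 0.0011 0.0942]
226 318.4 334.7 [0.5312 0.0867 0.115 ] 0.01 tool [0.0072 0.0011 0.0942]
```

Call:
jog_arm(
  steps=[
    [-1,0,0,1,0],
    [-1,0,0,2,0],
    [-1,0,0,2.5,0],
    [-1,0,0,2.8,0],
    [-1,0,0,3.0,0],
    [-1,0,0,3.2,0],
    [-1,0,0,3.3,0],
    [-1,0,0,3.3,0],
    [-1,0,0,3.3,0],
  ],
)

```text
time_s: 5.35
position: [0.5394, 0.0852, 0.1764]
ee_rot: [[-1.0, -0.006, 0.0], [-0.006, 1.0, 0.0], [-0.0, 0.0, -1.0]]
contact_force: [0.5, 0.7, -2.4]
width: 0.0111
```

Run:
```python
from h import *
s=status.state();print(s["position"],s["contact_force"],s["wrist_torque"],s["width"])
f=grab("wrist","pics/w3.png");cv2.imwrite("pics/w3c.png",cv2.resize(cv2.cvtColor(f["frame"],cv2.COLOR_RGB2BGR)[150:400,200:460],(780,750))[:600])
```

```text
[0.53937109 0.08516962 0.17639367] [ 0.48739127  0.67517901 -2.40017058] [0.26780782 0.00976993 0.03976646] 0.011058484059690078
```

View pics/w3c.png

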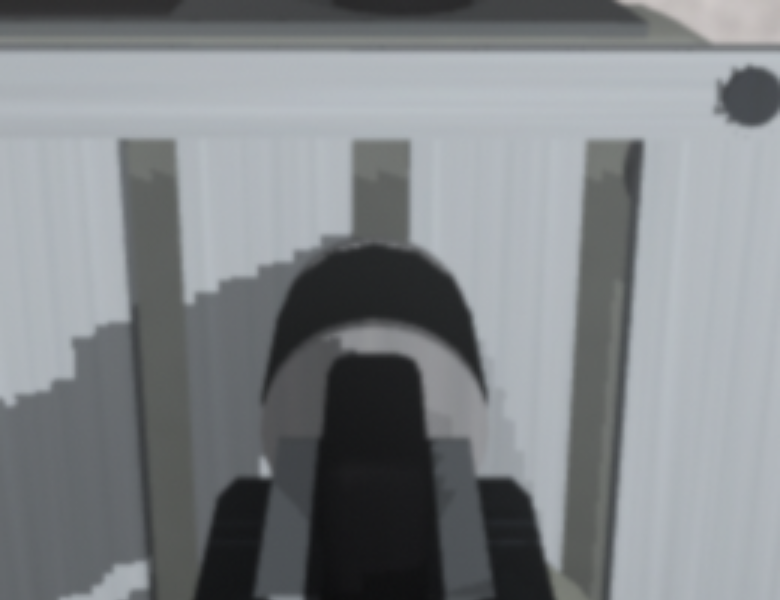

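```bash
cat >> h.py <<'E'
def edges(g,v,a,b,pol):
    r=cv2.GaussianBlur(g,(3,3),0)[v,a:b].astype(float);d=np.diff(r)*pol;i=d.argmax();w=d[max(i-2,0):i+3].clip(0);return a+.5+max(i-2,0)+(w*np.arange(len(w))).sum()/w.sum()
def tooly(f,u,v,zt):
    T=np.array(f["tool_from_camera"]);fl,cx,cy=K(f);d=T[:3,:3]@np.array([(u-cx)/fl,-(v-cy)/fl,-1]);return (T[:3,3]+d*(zt-T[2,3])/d[2]).round(5)
E
python3 - <<'E'
from h import *
for n,zs in(("w2",.0942),("w3",.0614)):
    f=pickle.load(open(f"pics/{n}.pkl","rb"));g=cv2.cvtColor(f["frame"],cv2.COLOR_RGB2GRAY)
    for v in(204,212,220):
        l=edges(g,v,308,327,-1);r=edges(g,v,327,345,1);print(n,"slot",l.round(1),r.round(1),tooly(f,(l+r)/2,v,zs))
    for v in(275,281,287): # wing end face/top
        l=edges(g,v,300,320,-1);r=edges(g,v,330,348,1);print("wing",l.round(1),r.round(1),tooly(f,(l+r)/2,v,-.02))
    for v in(252,256,260,264,268): # bumper
        print("row",v,' '.join('%d'%x for x in g[v,278:304]),'|',' '.join('%d'%x for x in g[v,346:372]))
print(np.array(f["tool_from_camera"]))
E
```

```text
w2 slot 318.4 335.1 [0.02122 0.00196 0.0942 ]
w2 slot 318.4 335.2 [0.01625 0.00197 0.0942 ]
w2 slot 318.4 334.7 [0.01122 0.00184 0.0942 ]
wing 308.5 339.7 [ 0.02774  0.00044 -0.02   ]
wing 307.9 340.6 [ 0.02557  0.00047 -0.02   ]
wing 307.5 340.9 [ 0.02337  0.00046 -0.02   ]
row 252 112 112 110 109 109 109 109 109 108 109 108 107 108 108 101 80 50 36 34 34 34 33 34 33 33 34 | 40 39 39 40 40 39 39 42 58 100 149 177 183 184 183 181 181 181 183 184 184 185 185 185 184 183
row 256 111 112 111 110 108 108 108 109 109 109 108 106 105 90 57 35 31 32 33 32 32 32 33 32 32 33 | 38 39 39 38 39 38 39 40 39 44 66 121 170 183 183 180 180 181 183 183 184 184 185 184 184 182
row 260 112 112 111 110 109 108 107 107 108 108 108 105 92 62 38 32 32 32 32 31 31 31 31 31 32 33 | 39 38 38 38 39 37 38 38 39 38 45 76 131 173 181 179 179 180 182 183 183 183 184 184 183 181
row 264 110 111 111 110 109 108 107 107 108 108 105 96 72 42 31 31 30 31 30 30 33 40 51 63 71 76 | 112 98 80 61 47 40 38 38 38 38 39 49 90 146 175 179 179 181 182 183 183 183 183 183 182 180
row 268 110 110 111 110 109 107 106 106 107 106 1
[... 960 characters left out ...]
9 180 180 180 180 178 177 177 177 179 179 180
row 264 106 106 107 107 105 105 105 106 106 106 104 99 78 47 33 31 31 32 31 31 33 40 50 61 69 75 | 109 95 80 62 47 40 37 37 37 38 37 45 74 122 156 169 176 179 180 179 176 176 177 178 180 180
row 268 105 106 106 106 105 103 105 105 105 105 101 84 50 32 31 31 33 40 54 66 76 81 84 84 84 85 | 148 146 144 138 128 111 93 71 50 39 37 38 47 86 135 160 170 176 178 177 176 176 177 179 178 180
[[-5.31436183e-04  9.45362057e-01  3.26021929e-01  8.46381693e-02]
 [ 9.99999846e-01  4.49377463e-04  3.27007754e-04  5.37552946e-04]
 [ 1.62633815e-04  3.26022053e-01 -9.45362150e-01 -1.42492151e-01]
 [ 0.00000000e+00  0.00000000e+00  0.00000000e+00  1.00000000e+00]]
```

Call:
jog_arm(
  steps=[
    [-1,0,0.05,0,0],
    [-1,0,0.1,0,0],
    [-1,0,0.1,0,0],
    [-1,0,0.1,0.2,0],
    [-1,0,0.1,0.3,0],
    [-1,0,0.1,0.4,0],
    [-1,0,0.1,0.4,0],
    [-1,0,0.1,0.4,0],
  ],
)

```text
time_s: 6.2
position: [0.5393, 0.086, 0.1722]
ee_rot: [[-1.0, -0.006, -0.0], [-0.006, 1.0, 0.0], [0.0, 0.0, -1.0]]
contact_force: [-0.2, -0.7, -2.0]
width: 0.0112
```

Call:
jog_arm(
  steps=[
    [-1,0,0,0.05,0],
    [-1,0,0,0.1,0],
    [-1,0,0,0.15,0],
    [-1,0,0,0.15,0],
    [-1,0,0,0.15,0],
  ],
)

```text
time_s: 6.7
position: [0.5394, 0.0861, 0.1712]
ee_rot: [[-1.0, -0.006, 0.001], [-0.006, 1.0, 0.0], [-0.001, 0.0, -1.0]]
contact_force: [-1.6, 0.3, 2.7]
width: 0.0108
```

Run:
```python
from h import *
s=status.state();print(s["position"],s["contact_force"],s["wrist_torque"],s["width"])
f=grab("wrist","pics/w4.png");g=cv2.cvtColor(f["frame"],cv2.COLOR_RGB2GRAY)
for v in(204,210):
    l=edges(g,v,306,327,-1);r=edges(g,v,327,348,1);print("slot",l.round(1),r.round(1),tooly(f,(l+r)/2,v,.056))
v=260
print(g[v,278:304],g[v,346:372]); print(g[205:270:2,326])
# jar edge right side region
fs=grab("scene","pics/s4.png");ft=grab("top","pics/t4.png")
a=cv2.cvtColor(fs["frame"],cv2.COLOR_RGB2BGR)[150:340,230:490];b=cv2.cvtColor(ft["frame"],cv2.COLOR_RGB2BGR)[100:290,190:420]
o=np.zeros((585,800,3),np.uint8);o[:292,:400]=cv2.resize(a,(400,292));o[:330,400:]=cv2.resize(b,(400,330));o[330:585,:400]=cv2.resize(cv2.cvtColor(f["frame"],cv2.COLOR_RGB2BGR)[170:425,120:520],(400,255))
cv2.imwrite("pics/c4.png",o)
```

```text
[0.53942381 0.08609977 0.17124088] [-1.58692251  0.29815395  2.66584278] [0.01671875 0.31072175 0.01021204] 0.010753006376324566
slot 314.8 335.2 [0.03146 0.00083 0.056  ]
slot 314.7 334.5 [0.02834 0.00066 0.056  ]
[106 105 104 105 106 106 106 105 106 107 106 103  91  63  40  33  32  33
  33  32  32  32  32  32  33  34] [ 38  37  38  37  38  38  38  38  39  39  44  72 126 168 179 179 180 180
 180 177 177 176 178 179 180 179]
[114 114 104  97  96  96  96  96  96  95  96  95  94  70  41  40  40  39
  38  38  37  37  37  36  35  47  86 127 144 144 144 104  36]
```

View pics/c4.png

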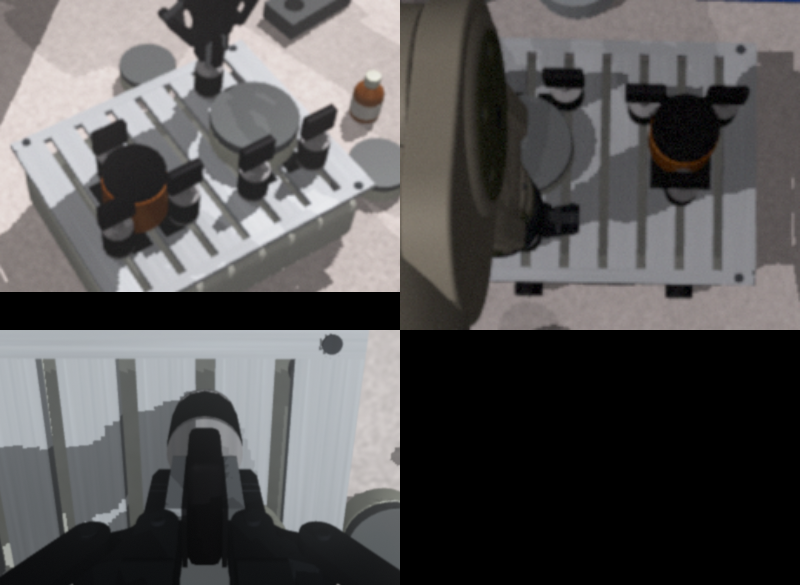

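Call:
jog_arm(
  steps=[
    [-1,0,0,-0.1,0],
    [-1,0,0,-0.1,0],
    [-1,-0.2,0,-0.1,0],
    [-1,-0.5,0,-0.1,0],
    [-1,-0.8,0,-0.1,0],
    [-1,-1.1,0,-0.1,0],
    [-1,-1.4,0,-0.1,0],
    [-1,-1.5,0,-0.1,0],
    [-1,-1.5,0,-0.1,0],
    [-1,-1.5,0,-0.1,0],
  ],
)

```text
time_s: 7.85
position: [0.5542, 0.0862, 0.1717]
ee_rot: [[-1.0, -0.006, -0.0], [-0.006, 1.0, 0.0], [0.0, 0.0, -1.0]]
contact_force: [-0.1, 0.3, -1.4]
width: 0.0111
```

Call:
jog_arm(
  steps=[
    [-1,-0.2,0,0,0],
    [-1,-0.4,0,0,0],
    [-1,-0.6,0,0,0],
    [-1,-0.8,0,0,0],
    [-1,-1.0,0,0,0],
    [-1,-1.2,0,0,0],
    [-1,-1.2,0,0,0],
    [-1,-1.2,0,0,0],
  ],
)

```text
time_s: 8.65
position: [0.5662, 0.0862, 0.1717]
ee_rot: [[-1.0, -0.006, -0.0], [-0.006, 1.0, 0.0], [0.0, 0.0, -1.0]]
contact_force: [-2.3, 0.1, -0.9]
width: 0.0109
```

Run:
```python
from h import *
s=status.state();print(s["position"],s["contact_force"],s["wrist_torque"],s["width"])
fs=grab("scene","pics/s5.png")
cv2.imwrite("pics/c5.png",cv2.resize(cv2.cvtColor(fs["frame"],cv2.COLOR_RGB2BGR)[170:300,340:480],(646,600),interpolation=cv2.INTER_CUBIC))
```

```text
[0.56620568 0.08622835 0.17165659] [-2.31378372  0.05345323 -0.93064489] [0.01648149 0.52311501 0.038918  ] 0.010928961688474528
```

View pics/c5.png

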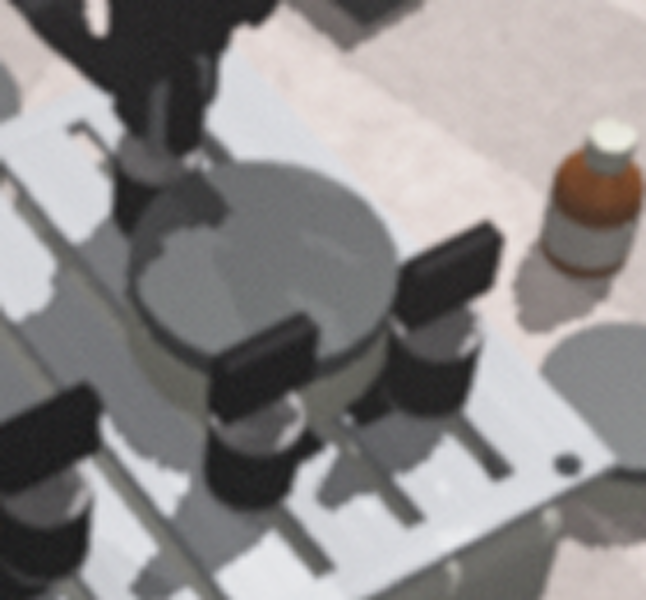

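Call:
jog_arm(
  steps=[
    [-1,-0.1,0,0,0],
    [-1,-0.2,0,0,0],
    [-1,-0.3,0,0,0],
    [-1,-0.3,0,0,0],
  ],
)

```text
time_s: 9.1
position: [0.568, 0.0862, 0.1716]
ee_rot: [[-1.0, -0.006, -0.003], [-0.006, 1.0, -0.0], [0.003, -0.0, -1.0]]
contact_force: [-6.4, 0.4, 1.4]
width: 0.0114
```

Call:
jog_arm(
  steps=[
    [-1,-0.1,0,0,0],
    [-1,-0.2,0,0,0],
    [-1,-0.2,0,0,0],
  ],
)

```text
time_s: 9.4
position: [0.5687, 0.0862, 0.1716]
ee_rot: [[-1.0, -0.006, -0.005], [-0.006, 1.0, -0.0], [0.005, -0.0, -1.0]]
contact_force: [-9.6, 0.1, 4.5]
width: 0.0109
```

Call:
jog_arm(
  steps=[
    [-1,0,0,0,0],
    [-1,0,0,0.2,0],
    [-1,0,0,0.4,0],
    [-1,0,0,0.6,0],
    [-1,0,0,0.7,0],
    [-1,0,0,0.7,0],
    [-1,0,0,0.7,0],
  ],
  newtons=90,
)

```text
time_s: 10.1
position: [0.5696, 0.0863, 0.1661]
ee_rot: [[-1.0, -0.006, -0.002], [-0.006, 1.0, -0.0], [0.002, -0.0, -1.0]]
contact_force: [-10.3, -0.3, 10.4]
width: 0.0106
```

Run:
```python
from h import *
f=grab("wrist","pics/w6.png");g=cv2.cvtColor(f["frame"],cv2.COLOR_RGB2GRAY)
for u in (316,325,334): print(u,list(zip(range(222,306,2),g[222:306:2,u])))
for n in("w4","w6"):
    q=pickle.load(open(f"pics/{n}.pkl","rb"))
    print([tooly(q,325,v,z) for v,z in((267.5,.002),(255.5,.016))])
```

```text
316 [(222, np.uint8(102)), (224, np.uint8(101)), (226, np.uint8(103)), (228, np.uint8(105)), (230, np.uint8(100)), (232, np.uint8(91)), (234, np.uint8(76)), (236, np.uint8(43)), (238, np.uint8(39)), (240, np.uint8(38)), (242, np.uint8(39)), (244, np.uint8(38)), (246, np.uint8(36)), (248, np.uint8(37)), (250, np.uint8(36)), (252, np.uint8(35)), (254, np.uint8(35)), (256, np.uint8(35)), (258, np.uint8(33)), (260, np.uint8(41)), (262, np.uint8(71)), (264, np.uint8(92)), (266, np.uint8(79)), (268, np.uint8(43)), (270, np.uint8(30)), (272, np.uint8(29)), (274, np.uint8(29)), (276, np.uint8(28)), (278, np.uint8(27)), (280, np.uint8(26)), (282, np.uint8(27)), (284, np.uint8(26)), (286, np.uint8(26)), (288, np.uint8(26)), (290, np.uint8(26)), (292, np.uint8(24)), (294, np.uint8(24)), (296, np.uint8(23)), (298, np.uint8(23)), (300, np.uint8(23)), (302, np.uint8(23)), (304, np.uint8(26))]
325 [(222, np.uint8(97)), (224, np.uint8(97)), (226, np.uint8(96)), (228, np.uint8(93)), (230, np.uint8(77)), (232, np.uint8(99)), (234, np.uint8(89)), (236, np.uint8(40)), (238, np.uint8(39)), (240, np.uint8
[... 1021 characters left out ...]
(37)), (254, np.uint8(36)), (256, np.uint8(37)), (258, np.uint8(36)), (260, np.uint8(43)), (262, np.uint8(84)), (264, np.uint8(117)), (266, np.uint8(139)), (268, np.uint8(78)), (270, np.uint8(33)), (272, np.uint8(31)), (274, np.uint8(31)), (276, np.uint8(30)), (278, np.uint8(30)), (280, np.uint8(29)), (282, np.uint8(29)), (284, np.uint8(29)), (286, np.uint8(28)), (288, np.uint8(28)), (290, np.uint8(27)), (292, np.uint8(26)), (294, np.uint8(26)), (296, np.uint8(25)), (298, np.uint8(25)), (300, np.uint8(25)), (302, np.uint8(25)), (304, np.uint8(26))]
[array([0.02069, 0.00076, 0.002  ]), array([0.01995, 0.00078, 0.016  ])]
[array([0.02069, 0.00076, 0.002  ]), array([0.01995, 0.00078, 0.016  ])]
```

Call:
jog_arm(
  steps=[
    [-1,0,0,0.1,0],
    [-1,0,0,0.15,0],
    [-1,0,0,0.15,0],
    [-1,0,-0.02,0.15,7],
    [-1,0,-0.04,0.15,14],
    [-1,0.01,-0.06,0.15,22],
    [-1,0.02,-0.08,0.15,30],
    [-1,0.03,-0.1,0.15,38],
    [-1,0.04,-0.11,0.15,45],
    [-1,0.04,-0.11,0.15,45],
    [-1,0.04,-0.11,0.15,45],
  ],
)

```text
time_s: 11.25
position: [0.5691, 0.0852, 0.1648]
ee_rot: [[-0.711, 0.703, -0.002], [0.703, 0.711, -0.0], [0.001, -0.002, -1.0]]
contact_force: [-11.5, -0.1, 12.1]
width: 0.0106
```

Call:
jog_arm(
  steps=[
    [-1,0.01,-0.02,0,7],
    [-1,0.02,-0.04,0,14],
    [-1,0.03,-0.06,0,22],
    [-1,0.04,-0.08,0,30],
    [-1,0.05,-0.1,0,38],
    [-1,0.05,-0.1,0,45],
    [-1,0.05,-0.1,0,45],
    [-1,0.05,-0.1,0,45],
  ],
)

```text
time_s: 12.05
position: [0.568, 0.0848, 0.1648]
ee_rot: [[-0.006, 1.0, -0.002], [1.0, 0.006, -0.0], [-0.0, -0.002, -1.0]]
contact_force: [-9.9, -0.0, 11.2]
width: 0.011
```

Run:
```python
from h import *
s=status.state();print(s["position"],s["ee_rot"].round(3),s["contact_force"],s["wrist_torque"])
f=grab("wrist","pics/w7.png");fs=grab("scene","pics/s7.png")
a=cv2.cvtColor(fs["frame"],cv2.COLOR_RGB2BGR)[170:300,340:480];b=cv2.cvtColor(f["frame"],cv2.COLOR_RGB2BGR)[60:,:]
o=np.zeros((600,800,3),np.uint8);o[:260,:280]=cv2.resize(a,(280,260));o[250:,300:]=cv2.resize(b,(500,350))
cv2.imwrite("pics/c7.png",o)
```

```text
[0.56802461 0.08477813 0.16476795] [[-0.006  1.    -0.002]
 [ 1.     0.006 -0.   ]
 [-0.    -0.002 -1.   ]] [-9.85244349 -0.02445578 11.15245339] [-0.18195776  2.54159796  0.00621451]
```

View pics/c7.png

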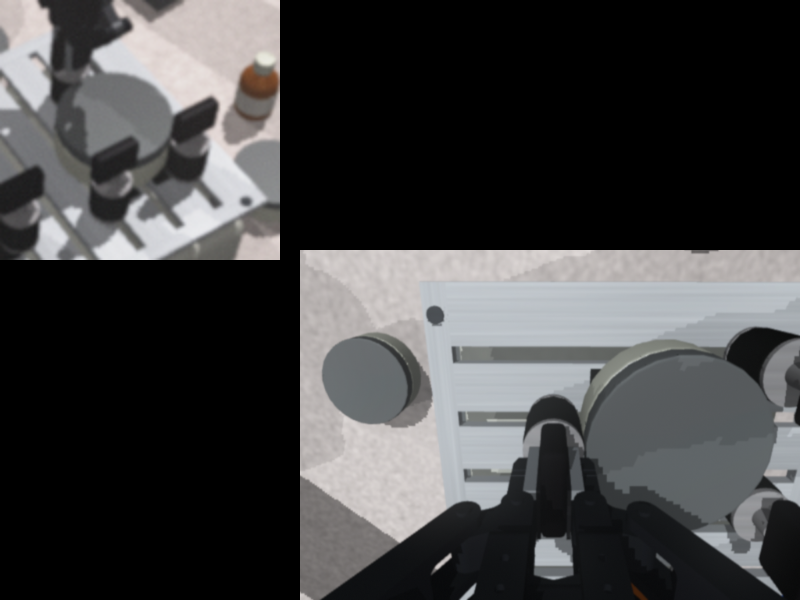

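Call:
jog_arm(
  steps=[
    [-1,0,-0.05,0,0],
    [-1,0,-0.1,0,0],
    [-1,0,-0.1,-0.1,0],
    [-1,0,-0.1,-0.2,0],
    [-1,0,-0.1,-0.3,0],
    [-1,0,-0.1,-0.3,0],
    [-1,0,-0.1,-0.3,0],
  ],
)

```text
time_s: 12.85
position: [0.5678, 0.0847, 0.1673]
ee_rot: [[-0.006, 1.0, -0.001], [1.0, 0.006, -0.0], [-0.0, -0.001, -1.0]]
contact_force: [-7.6, -0.2, 6.8]
width: 0.0109
```

Call:
jog_arm(
  steps=[
    [-1,0,0,-0.1,0],
    [-1,0,0,-0.15,0],
    [-1,0,0,-0.15,0],
    [-1,0,0,-0.15,0],
  ],
)

```text
time_s: 13.25
position: [0.5678, 0.0848, 0.1674]
ee_rot: [[-0.006, 1.0, -0.002], [1.0, 0.006, -0.0], [-0.0, -0.002, -1.0]]
contact_force: [-5.4, -0.1, 0.9]
width: 0.0104
```

Call:
jog_arm(
  steps=[
    [-0.7,0,0,0,0],
    [-0.6,0,0,0,0],
    [-0.5,0,0,0,0],
    [-0.4,0,0,0,0],
    [-0.4,0,0,0,0],
    [-0.4,0,0,0,0],
  ],
)

```text
time_s: 13.85
position: [0.5693, 0.0848, 0.1681]
ee_rot: [[-0.006, 1.0, 0.001], [1.0, 0.006, 0.0], [0.0, 0.001, -1.0]]
contact_force: [-0.1, -0.4, 0.5]
width: 0.0255
```

Call:
jog_arm(
  steps=[
    [-0.4,0,0,-1,0],
    [-0.4,0,0,-2.5,0],
    [-0.4,0,0,-4.5,0],
    [-0.4,0,0,-7,0],
    [-0.4,0,0,-10,0],
    [-0.4,2,-4,-10,0],
    [-0.4,2,-6,-10,0],
    [-0.4,2,-6,-10,0],
  ],
)

```text
time_s: 14.65
position: [0.5068, 0.105, 0.2695]
ee_rot: [[-0.007, 1.0, 0.001], [1.0, 0.007, 0.0], [0.0, 0.001, -1.0]]
contact_force: [-0.1, 0.4, 0.4]
width: 0.0251
```

Run:
```python
from h import *
s=status.state();print(s["position"],s["contact_force"])
f=grab("wrist","pics/w8.png");fs=grab("scene","pics/s8.png")
a=cv2.cvtColor(fs["frame"],cv2.COLOR_RGB2BGR)[160:300,330:480];b=cv2.cvtColor(f["frame"],cv2.COLOR_RGB2BGR)
o=np.zeros((600,800,3),np.uint8);o[:280,:300]=cv2.resize(a,(300,280),interpolation=cv2.INTER_CUBIC);o[225:,300:]=cv2.resize(b,(500,375))
cv2.imwrite("pics/c8.png",o)
```

```text
[0.5068202  0.10496868 0.26951929] [-0.07697968  0.36092103  0.42595588]
```

View pics/c8.png

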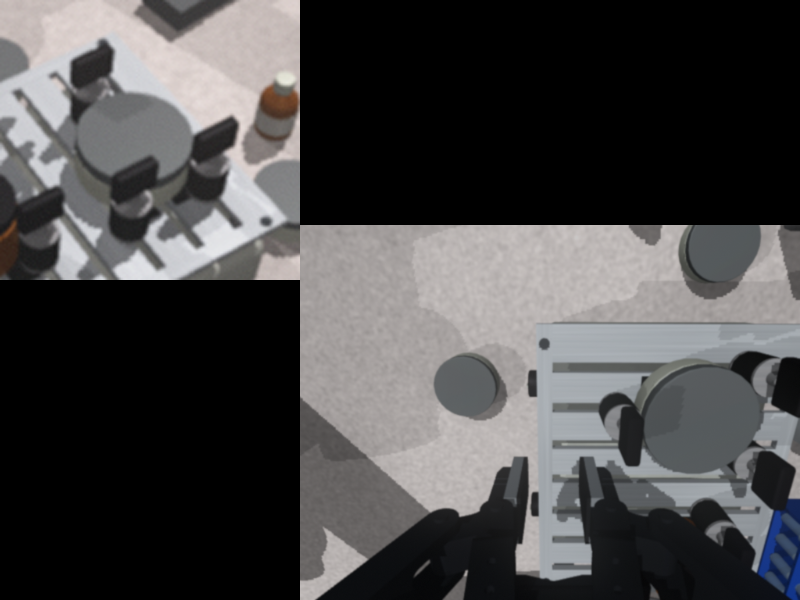

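Run:
```python
from h import *
f=pickle.load(open("pics/w8.pkl","rb"));g=cv2.cvtColor(f["frame"],cv2.COLOR_RGB2GRAY)
for v in range(222,312,6): print(v,' '.join('%3d'%x for x in g[v,396:446:2]))
# slots edges near platform front: column scan
for u in(330,350,360): 
    c=g[180:400,u].astype(int); d=np.where(np.abs(np.diff(c))>25)[0]+180; print(u,d,[onz(f,u,v,.115)[1].round(4) for v in d])
def fit(p): # circle
    p=np.array(p);A=np.c_[2*p,np.ones(len(p))];s=np.linalg.lstsq(A,(p**2).sum(1),rcond=None)[0];return s[:2],np.sqrt(s[2]+s[0]**2+s[1]**2)
hit=[]
m=((g>70)&(g<125)).astype(np.uint8)
for a in np.radians(np.r_[-75:-20:5,20:150:5]):  # rays from lid centre
    cu,cv_=512,248
    r=[g[int(cv_+t*np.sin(a)),int(cu+t*np.cos(a))] for t in range(40,110) if 0<=int(cu+t*np.cos(a))<640]
    i=np.argmax(np.abs(np.diff(np.array(r,int)))>14);hit.append((np.degrees(a).round(),40+i)); 
print(hit)
pts=[onz(f,512+t*np.cos(np.radians(a)),248+t*np.sin(np.radians(a)),.157)[:2] for a,t in hit if t>60]
print(fit(pts))
```

```text
222  38  37  38  37  37  36  35  35  35  34  34  34  48 104 145 150 140  94  88  91  94  97 108 119  66
228  37  37  37  36  36  35  37  40  44  44  43  40  36  33  33  56  80  84  87  90  93 107 100  52  51
234  39  57  87 114 129 134 133 127  70  36  33  33  33  31  31  30  31  43  72  88  96  94  50  50  54
240 133 139 139 139 139 140 138 102  34  32  33  33  31  31  30  31  29  30  39  85  98  47  47  53  76
246 134 133 134 135 134 135 128  69  33  32  31  31  31  31  31  29  29  30  29  29  29  38  51  75  81
252 137 138 138 139 131  90  81  43  33  32  31  31  31  33  33  33  32  32  31  31  31  29  46  79  81
258 132 132 133 134 134 108  86  41  32  32  31  32  32  33  33  32  32  32  31  31  30  30  56  80  81
264 137 136 136 135 135 134 105  34  32  31  31  31  33  33  33  32  33  31  32  30  30  31  61  81  80
270 144 136 136 136 135 133  86  33  31  30  31  31  32  33  33  33  32  32  31  30  30  33  49  77  81
276 102  98  89  89  89  88  50  32  32  31  30  31  33  33  32  33  32  31  31  30  30  55  61  74  91
282 131 131 132 131 131 113  44  32  32  31  30  33  33  33 
[... 1729 characters left out ...]
int64(67)), (np.float64(60.0), np.int64(70)), (np.float64(65.0), np.int64(90)), (np.float64(70.0), np.int64(67)), (np.float64(75.0), np.int64(68)), (np.float64(80.0), np.int64(69)), (np.float64(85.0), np.int64(69)), (np.float64(90.0), np.int64(69)), (np.float64(95.0), np.int64(70)), (np.float64(100.0), np.int64(71)), (np.float64(105.0), np.int64(72)), (np.float64(110.0), np.int64(72)), (np.float64(115.0), np.int64(73)), (np.float64(120.0), np.int64(75)), (np.float64(125.0), np.int64(76)), (np.float64(130.0), np.int64(79)), (np.float64(135.0), np.int64(77)), (np.float64(140.0), np.int64(80)), (np.float64(145.0), np.int64(80))]
(array([0.63435949, 0.08680029]), np.float64(0.04997076623196384))
```

Run:
```python
from h import *
f=pickle.load(open("pics/w8.pkl","rb"))
z=.197
P=[onz(f,u,v,z) for u,v in((439.7,255),(438.7,267),(435.5,291),(433,306))]
print(np.round(P,4)); d=P[-1]-P[0]; print("angle from y axis deg",np.degrees(np.arctan2(d[0],d[1]))%180)
print("wing top width",onz(f,408.5,276,.165),onz(f,437,276,z))
```

```text
[[0.5718 0.1026 0.197 ]
 [0.572  0.0952 0.197 ]
 [0.5716 0.0799 0.197 ]
 [0.5711 0.07   0.197 ]]
angle from y axis deg 1.3102700984443914
wing top width [0.5624541  0.07447082 0.165     ] [0.57156804 0.08952828 0.197     ]
```

Run:
```python
from h import *
a=cv2.imread("pics/w8.png")[190:340,370:520];b=cv2.imread("pics/s8.png")[175:255,355:435]
cv2.imwrite("pics/c9.png",np.hstack([cv2.resize(x,(400,400),interpolation=cv2.INTER_CUBIC) for x in(a,b)]))
f=pickle.load(open("pics/s8.pkl","rb"))
for x,z in((.5655,.197),(.5655,.165),(.5675,.151),(.5675,.115)): print(np.array(proj(f,(x,.0865,z)))-[355,175])
```

```text
[21.02953957 11.3751472 ]
[20.11884578 23.9925278 ]
[20.3574697 30.0446154]
[19.38693511 43.24518756]
```

View pics/c9.png

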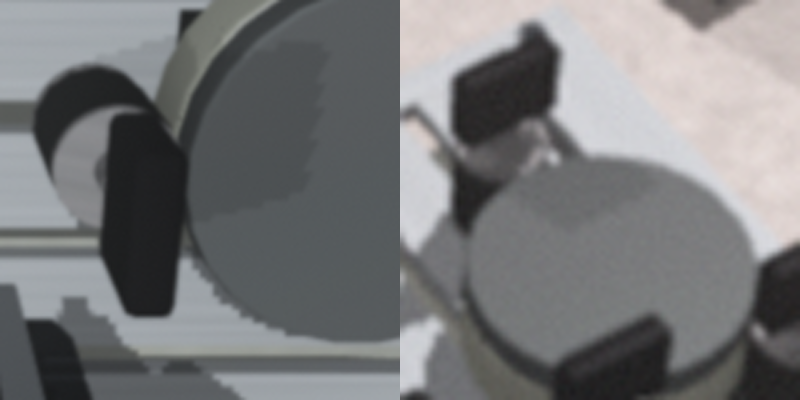

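Run:
```python
from h import *
f=pickle.load(open("pics/w8.pkl","rb"));g=cv2.cvtColor(f["frame"],cv2.COLOR_RGB2GRAY)
for v in range(240,274,3): print(v,' '.join('%3d'%x for x in g[v,378:400]))
print("bumper top left x",[onz(f,u,v,.155).round(4) for u,v in((389,252),(389.5,255))], "bottom left",onz(f,383,239,.115).round(4))
print("wing left bottom/right top x", onz(f,408,270,.165).round(4))
ft=grab("top"); print(np.abs(ft["frame"].astype(int)-pickle.load(open("pics/top0.pkl","rb"))["frame"]).mean())
```

```text
240 149 148 146 137 105  61  41  38  39  39  39  38  38  40  50  71  98 119 133 138 139 139
243 171 170 170 168 153 113  62  40  38  38  39  40  45  65  95 119 132 136 136 136 137 137
246 171 170 170 170 168 156 120  68  41  39  40  51  75 105 127 133 135 134 134 134 133 133
249 168 169 168 168 168 167 159 132  79  46  46  70 108 133 139 140 140 139 138 138 137 137
252 169 169 168 168 169 168 168 162 137  86  60  85 120 134 137 137 137 137 137 138 138 138
255 166 166 166 166 166 166 166 166 162 141  99  92 120 133 136 136 136 137 137 136 136 136
258 169 169 169 169 168 168 168 168 168 165 153 126 118 128 132 132 131 132 132 133 132 133
261 167 167 167 167 167 167 167 168 167 167 168 163 153 142 136 135 134 135 135 134 134 133
264 169 169 169 169 168 168 168 168 168 168 168 168 165 157 144 139 137 137 137 137 136 136
267 171 170 169 169 170 170 169 170 169 169 169 169 168 168 167 161 152 142 137 137 137 138
270 171 171 171 171 171 171 171 170 171 171 171 171 171 170 170 170 168 159 144 137 136 136
273 169 169 168 169 169 168 168 168 168 169 168 168 169 169 168 168 169 168 168 164 149 118
bumper top left x [array([0.5503, 0.0875, 0.155 ]), array([0.5507, 0.0853, 0.155 ])] bottom left [0.5519 0.0824 0.115 ]
wing left bottom/right top x [0.5618 0.0788 0.165 ]
30.632809244791666
```

Call:
jog_arm(
  steps=[
    [-0.4,0,2,0,0],
    [-0.4,0,4,0,0],
    [-0.4,-1,6,0,0],
    [-0.4,-1,6,0,0],
    [-0.4,-1,6,0,0],
  ],
)

```text
time_s: 15.3
position: [0.5694, 0.0943, 0.2669]
ee_rot: [[-0.005, 1.0, -0.001], [1.0, 0.005, 0.0], [0.0, -0.001, -1.0]]
contact_force: [-0.6, -0.4, 0.0]
width: 0.0255
```

Run:
```python
from h import *
f=grab("wrist","pics/w10.png");print(status.state()["position"],status.state()["ee_rot"].round(4).tolist())
cv2.imwrite("pics/c10.png",cv2.resize(cv2.imread("pics/w10.png")[170:370,240:440],(600,600),interpolation=cv2.INTER_CUBIC))
g=cv2.cvtColor(f["frame"],cv2.COLOR_RGB2GRAY)
for v in range(190,310,5): print(v,' '.join('%3d'%x for x in g[v,290:362:2]))
```

```text
[0.56884089 0.0945655  0.26717126] [[-0.0054, 1.0, -0.0013], [1.0, 0.0054, 0.0002], [0.0002, -0.0013, -1.0]]
190 189 189 189 189 189 189 188 188 189 188 188 187 187 187 187 187 187 187 186 186 186 186 185 185 185 184 182 182 182 177 167 163 104 126 133 134
195 189 190 189 189 189 190 189 188 189 188 189 189 188 189 188 187 188 187 187 187 185 172 170 170 169 168 168 167 167 167 164 133 114 132 129  88
200 188 188 188 188 188 188 187 187 187 188 187 187 181 172 153 142 134 132 138 152 161 166 167 167 167 167 167 167 167 158 115 111 121 108  67  74
205 189 189 189 190 189 188 188 188 176 135  68  46  45  44  43  43  43  42  42  42  41  43  70 124 161 167 168 168 165 123 109 115  91  65  84  98
210 188 188 188 188 189 188 178  88  45  45  44  44  43  43  43  42  42  41  41  40  40  39  39  38  40  91 161 166 147 104 108  76  65  88  96  94
215 125 125 125 125 126 116  60  45  45  44  46  59  71  81  91  98  96  86  78  71  54  44  38  38  37  36  53 114 101 102  79  68  92  95  94  93
220 102 102 102 102  93  52  45  66 116 146 148  89  42  40  41  40  39  39  38  38  71 131 138 114  62
[... 1860 characters left out ...]
 186 155  48  42  42  41  41  40  40  40  38  55 169 182 165 145 110 110 109 109 109 109 109 111 153 181 181
290 185 184 184 184 183 183 183 183 183 183 171  77  43  41  42  41  41  41  40  39  84 174 183 183 173 119 109 109 109 109 109 109 109 139 181 181
295 176 184 186 186 186 186 186 186 186 186 186 185 180 169 166 166 166 167 172 181 185 185 185 185 185 184 150 112 111 111 111 111 131 169 176 173
300  56 160 187 186 187 185 186 186 186 186 186 185 185 185 185 185 185 184 184 183 184 184 184 183 183 182 182 181 182 182 181 180 181 165  63  36
305  49 139 186 187 187 187 187 187 186 186 186 186 186 186 186 186 186 186 186 185 185 185 185 185 185 184 184 184 184 184 184 179 124  99  45  34
```

View pics/c10.png

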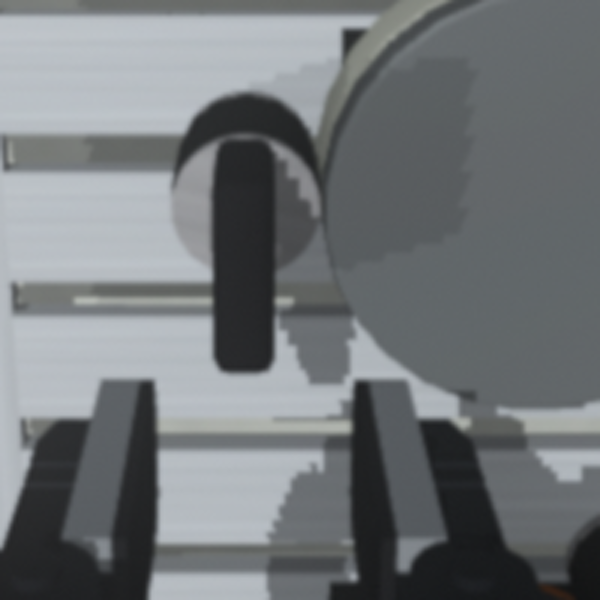

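```bash
python3 -c "
from h import *
print(env.finish_job(), status.state()['time_s'])"
```

```text
the job is handed in; nothing more can be done
the job is handed in; nothing more can be done
```

I handed the job in with the jar clamped and the gripper clear of everything, at about 15.5 s of the 72 s allowed. The hand-in gives no verdict.

**What I did:** I took the loose post from its holder and corrected its sideways position by 1 mm. I lowered it into the slot with no more than about 3 N of resistance. I slid it until the jar bore on the rear posts, with about 10 N on the wrist and a highest wrist push of 11.5 N. Then I pressed the post down about 6 mm, turned it 90°, eased the push to about 5 N and let go.

**Last checks, from the wrist camera:**

| Check | Measured | Required |
|---|---|---|
| Jar centre to slot line | 0.2 mm | within 5 mm |
| Post to jar, horizontal distance | about 66.9 mm (bumper on jar) | under 68.5 mm |
| Wing off square to the slot | about 1.3° | within 15° |
| Post tilt | about 0.7° | within 4° |

- **Disagreeing readings:** an oblique view suggested up to 2.7° of tilt, and a post-to-jar distance of 68.8 mm taken at the wing top. I put both down to perspective and the wing's rounded edge, because a view looking straight along the wing gave 0.7° and showed no gap.
- **Not measured:** I could not check the force on the rear posts or the spring compression after letting go. Just before release the post took about 5 N of push, and when the gripper opened it stayed at its clamped height.
- **Bystanders:** I did not compare the mortar, flask and spatula with their starting positions. No unexpected contact force was reported along the way.

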